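Third hand at the parasol bench

ROBOT

A 6-joint arm with a two-finger parallel gripper is mounted at the origin on the work surface. World frame = base frame: x ahead of the robot, y to its left, z up, the work surface at z = 0. Lengths are in m, angles in rad, forces in N, time in s.
With the tool pointing down it reaches from about 0.35 to 0.95 m from the base axis. Payload 17.4 kg.
Tool frame: the origin (TCP) lies midway between the tips of the shut fingers; the grasp point (between the pads) lies 19 mm behind it (r.pinch_z is the distance from the TCP to the grasp point, in m); y points along the fingers, z is the direction in which the jaws open and shut, and the axes are right-handed (so a half turn about y gives the same grasp; the last joint's range is limited). The gripper opens to 93 mm and grips with 3 to 60 N. Pads are 15 mm wide; open, the fingers measure 128 mm over their backs; the gripper's body (75 mm by 188 mm) begins 65 mm behind the grasp point.
Start: joints at [1.29, 0.116, 1.442, -0, 1.584, -0.038], TCP at [0.162, 0.655, 0.219] pointing down, gripper open.
Joint ranges: [-2.83, 2.83], [-0.83, 2.19], [0.07, 2.5], [-1.14, 4.28], [0.01, 3], [-2.97, 2.97]. Speed limits (rad/s): [1.89, 1.89, 2.22, 3.14, 3.14, 3.14].

INTERFACE

Orientations are given as a unit quaternion [w, x, y, z].
In Python, from cell import r gives the robot as it stands. The module is installed in compiled form; this text tells all that it offers.
- The arm moves only by the tool servo_tool, never from a script. Its argument "series" is a list of rows, each a list of 3 entries, a list of its own where there are three numbers: the turn, a rotation vector about the tool's x, y, z in rad, then the shift along the tool's x, y, z in cm, then the opening, from 0 (shut) to 1 (fully open). A call has 1 to 10 rows; each row shifts and turns the commanded pose from where the row before left it, along the tool's axes as they then stand; what a row does not reach is not made up. A row lasts 1/10 s, in which the tool goes at most 50 mm and 8.59 degrees, less where a joint would pass 70% of its speed; a pose out of reach is approached as far as the arm can. A call with a gripper value outside its range is refused whole. The fingers move at their own pace and stop on an object; "squeeze" is the grip in N (left out, the last holds). Time passes only in rows, so rows that do not move let the fingers close. It gives the time, the measured TCP pose, the force and the opening at its end, in the units of the state.
- r.get_state(): the state, without advancing time (a new reading comes with each control period).
- r.snapshot(name): name is "side" or "top" or "wrist"; returns the picture (480x640x3 uint8, red, green, blue); there is no depth.
- r.camera_params(name): a dict with "mtx" (3x3 intrinsics, pixels), "distortion" ([k1, k2, p1, p2, k3] as OpenCV has them; the pictures are not rectified), "rvec" (rotation vector, rad) and "tvec" (3), from world to camera coordinates, as OpenCV has them; the wrist camera has in their place "mount" (4x4, takes a point from camera to tool coordinates, whose origin is the TCP and whose axes are the tool frame's). Camera axes: x right, y down, z forward; pixel columns grow to the right and rows downward; lengths in m; the calibration is good to about 2 mm. A picture is of the moment at which its call begins: read the wrist's pose just before it. camera_params takes no time and is no camera call.
- r.hand_in(): hands the job in, once; it reports no verdict.
The state is a dict: "time_s": time; "joint_pos": joint angles; "dq": joint speeds; "tau": joint torques, N m; "position": TCP position; "eef_rot": TCP orientation; "ft_force": force on the tool from outside, world axes, zero at the start; "ft_torque": the same for the moment, N m; "width": finger opening in m.
Only numpy, scipy, OpenCV 4.12 (cv2) and the standard library are available. Lean on these libraries where they do the work, as an engineer would, in place of code of your own. Each camera call takes 0.05 s, during which the arm holds its last target.

TASK

Lift the pale wooden parasol hub up and off its steel peg, carry it to the green pressing fixture and press its round notched end squarely against the middle of the sprung metal plate, until the black pointer on top stands in the green part of the scale (about 10 N), as a third hand for the maker who will drive the pin from behind. Finish while still holding it there in the gripper: keep it gripped and pressed steadily in the green for a few seconds and do not let go. Never push the plate all the way to its back stop, and leave the red spare hub, the paint tub and the brush cup where they stand.

Things in the scene. Friction and masses are not known exactly. Their poses are not given: they have to be found in the camera images.
- hub_center (a point): Centre of the pale wooden hub (0.08 to 0.17 kg), a 90 mm bar along its x: square body 46 mm wide and high from x = -45 to +33 mm, then a round notched flange 60 mm across to x = +45. A 26 x 26 mm bore runs through it. It starts level on the peg, this point 160 mm above the table, bore ceiling on the peg, flange towards the stand's board, axes as the stand's; sides and top are free.
- hub_face (a point): Middle of the hub's flange end face, 45 mm from the hub's centre along its +x; same axes as the hub, x pointing out of this face. This end goes against the plate.
- stand: Wooden peg stand, fixed. Origin on the table right below the hanging hub's centre; x points level from the peg's free end to its root, z up. Board with the peg: 70 mm wide, front at x = +78 mm, top 195 mm high. The 8 mm steel peg runs level along x, axis 169 mm high.
- peg_tip (a point): Centre of the rounded, slightly upturned end of the peg (radius 4 mm), at x = -56 mm of the stand and 176 mm high; axes as the stand. To come off, the hub must rise 8 to 17 mm (12 is best) and then be drawn straight along the stand's -x by at least 110 mm.
- fixture: Green pressing fixture, fixed. Origin on the table 45 mm in front of the resting plate's face; x points level in the pressing direction (into the plate), z up. Back block: front at x = +120 mm, top 145 mm high. On top, before the block, the scale under the plate's black pointer, front to back: white (0 to 10 mm of travel), green (10 to 20), red (20 to 30).
- plate_face (a point): Middle of the front face of the sprung aluminium plate, marked by a black spot, 120 mm above the table; it moves with the plate. Axes as the fixture: x points into the plate. The plate is 80 mm wide, 70 mm high (top edge 155 mm above the table), 10 mm thick and slides along x only.
- plate (a joint): How far the plate is pushed in along the fixture's x, in m: 0 at rest, 0.030 at its back stop. Its spring is 0.7 N per mm with hardly any friction, so the middle of the green, 0.015, is about 10.5 N.
- spare_hub: Bystander: a red spare hub of the same size, loose, standing upright on its dark flange. Origin at its centre, 45 mm above the table; its x axis points down.
- paint_tub: Bystander: closed white paint tub with a yellow lid, 90 mm across and 100 mm high, loose. Origin in the centre of its underside.
- brush_cup: Bystander: empty terracotta cup, 72 mm across and 85 mm high, loose. Origin in the centre of its underside.
Mind the look-alikes: they are no part of the job. Of the things like the stand, leave any that is blue; of the rest the larger one is meant.

How it is judged:
On the way, in this order (a step that is already met when the one before it is completed fails the run):
1. the hub is off the peg and held in the air (contact force between hub and stand below 0.1 N and horizontal distance between hub_center and stand above 0.105 m and height (world z) of hub_center above 0.06 m and contact force between the fingers and hub above 2 N), for 0.1 s.
2. the hub's notched end is pressed squarely on the plate, pointer in the green, steadily for 2 s (value of joint plate between 0.009 and 0.021 m and contact force between hub and fixture between 5 and 17 N and distance between hub_face and plate_face below 0.012 m and angle between the x axis of hub_face and the x axis of fixture, either way round below 0.13 rad and contact force between the fingers and hub above 2 N), for 2 s.
At the end, for the whole second after the job is handed in: The gripper still holds the hub in the air (centre more than 100 mm above the table, at rest, off the stand), its notched end within 12 mm of the middle of the plate and square to it within 0.13 rad, the plate pushed in by 9 to 21 mm with the hub pressing the fixture with 5 to 17 N (all of step 2 and contact force between hub and stand below 0.1 N and height (world z) of hub_center above 0.1 m and linear speed of hub below 0.02 m/s); the arm keeps its last pose, push and grip.
It fails at once if the plate is pushed to its back stop (beyond 28 mm) (value of joint plate above 0.028 m).
It fails at once if a bystander is moved by more than 30 mm (distance of any of spare_hub, paint_tub, brush_cup from where it was at the start of the episode above 0.03 m).
It also fails if it takes over 53 s, if anything falls off the work surface, if the arm or the gripper's body presses on something with over 40 N, if the wrist force passes 120 N, or if a joint passes its speed limit or range.

## Working session

There is one attempt and no reset: what is moved stays moved. The work goes in short steps, Python scripts to look and compute and a tool call to move; the robot and the scene stay as the last step left them, time stands still between calls to the robot, and variables do not carry over. Pictures are saved under pics/ and viewed, and the job is handed in when it is done.

Besides the shell and the picture viewer there is one more tool, called after "Call:" as name([rows], argument=value, ...), one row to a line, values as JSON. servo_tool: Moves the arm, as the interface text tells. Its arguments: {"type":"object","properties":{"series":{"type":"array","items":{"type":"array"}},"squeeze":{"type":"number"}},"required":["series"]}

```bash
mkdir -p pics; python3 - <<'E'
from cell import r
import cv2
s=r.get_state();print(s)
for n in ["side","top","wrist"]:
    p=r.camera_params(n);print(n,p)
    cv2.imwrite(f"pics/{n}0.png",r.snapshot(n)[:,:,::-1])
print(r.pinch_z)
E
```

```text
{'time_s': 0.0, 'joint_pos': array([ 1.29023425e+00,  1.16465741e-01,  1.44226589e+00,  2.43184708e-05,
        1.58402827e+00, -3.78016085e-02]), 'dq': array([-5.34584630e-04, -6.86444985e-04,  7.38016152e-06,  4.90708074e-05,
        5.62775248e-04,  7.30118506e-04]), 'tau': array([-3.52201088e-03, -7.21230412e+01, -6.22649574e+01,  7.78472121e-02,
        2.34332640e-02, -1.05080976e-04]), 'position': array([0.16220146, 0.65499995, 0.21791846]), 'eef_rot': array([-0.701498  ,  0.70231021, -0.08569197,  0.08554416]), 'ft_force': array([ 0.35255145, -0.03409631,  0.05645429]), 'ft_torque': array([-0.01224658,  0.00029373, -0.00297207]), 'width': 0.09308542487874204}
side {'mtx': array([[488.4690873 ,   0.        , 305.27967503],
       [  0.        , 488.4690873 , 239.13196324],
       [  0.        ,   0.        ,   1.        ]]), 'distortion': array([0.04737847, 0.        , 0.        , 0.        , 0.        ]), 'rvec': array([ 2.05262269, -0.58005761,  0.33557013]), 'tvec': array([-0.48370481,  0.25135396,  0.9812162 ])}
top {'mtx': array([[444.20888668,   0.        , 320.72766458]
[... 220 characters left out ...]
, -2.13296174,  0.15367012]), 'tvec': array([-0.00184325,  0.55069401,  1.17804936])}
wrist {'mtx': array([[339.01048626,   0.        , 318.93329584],
       [  0.        , 339.01048626, 234.5077676 ],
       [  0.        ,   0.        ,   1.        ]]), 'distortion': array([-0.05679405,  0.        ,  0.        ,  0.        ,  0.        ]), 'mount': array([[-4.53257930e-04,  9.54804134e-01,  2.97235363e-01,
        -8.28846492e-02],
       [ 5.29090275e-04, -2.97235123e-01,  9.54804169e-01,
        -1.66691042e-01],
       [ 9.99999757e-01,  5.90036901e-04, -3.70453405e-04,
         1.44972126e-04],
       [ 0.00000000e+00,  0.00000000e+00,  0.00000000e+00,
         1.00000000e+00]])}
0.0188
```

View pics/side0.png

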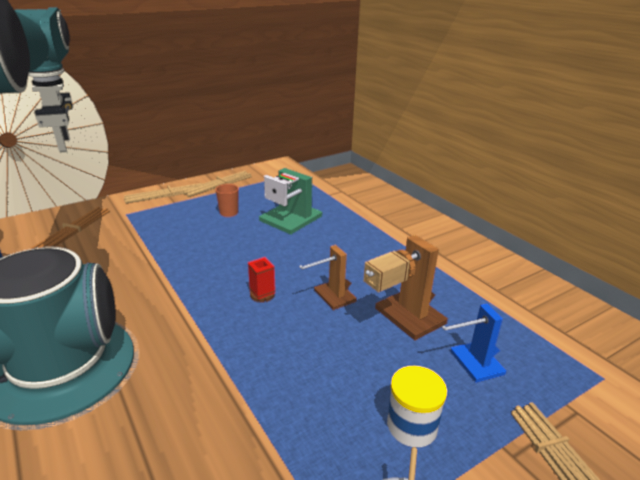

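View pics/top0.png

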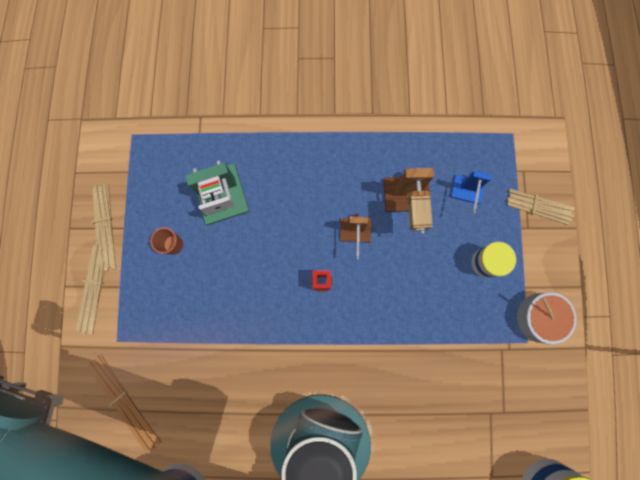

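View pics/wrist0.png

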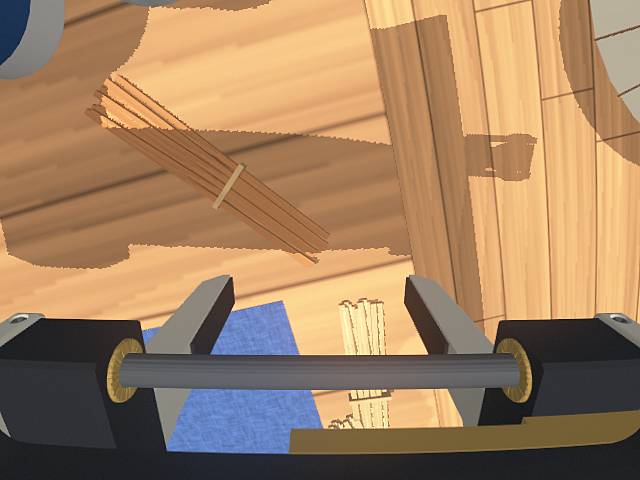

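The side view shows the hub on the larger brown stand at about (395,268), the fixture at (290,195), the red spare at (261,280), the cup at (228,200) and the tub at (417,405). In the top view the hub is at (421,211), the fixture at (215,192), and the smaller look-alike at (356,228). I'll enlarge these.

```bash
python3 - <<'E'
import cv2
t=cv2.imread("pics/top0.png");s=cv2.imread("pics/side0.png")
def c(im,x,y,w,h,n,k=8): cv2.imwrite(n,cv2.resize(im[y:y+h,x:x+w],None,fx=k,fy=k,interpolation=cv2.INTER_CUBIC))
c(t,375,160,80,75,"pics/t_hub.png"); c(t,180,155,75,75,"pics/t_fix.png")
c(s,350,225,100,75,"pics/s_hub.png");c(s,250,160,80,75,"pics/s_fix.png")
E
```

```text
(no output)
```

View pics/t_hub.png

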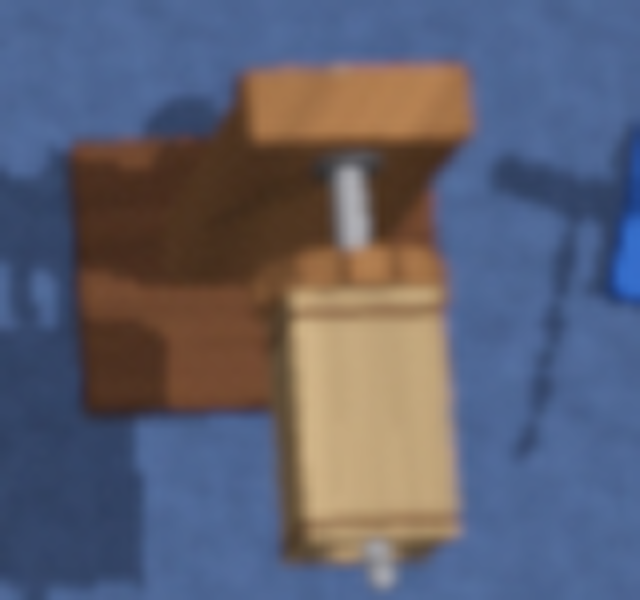

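View pics/t_fix.png

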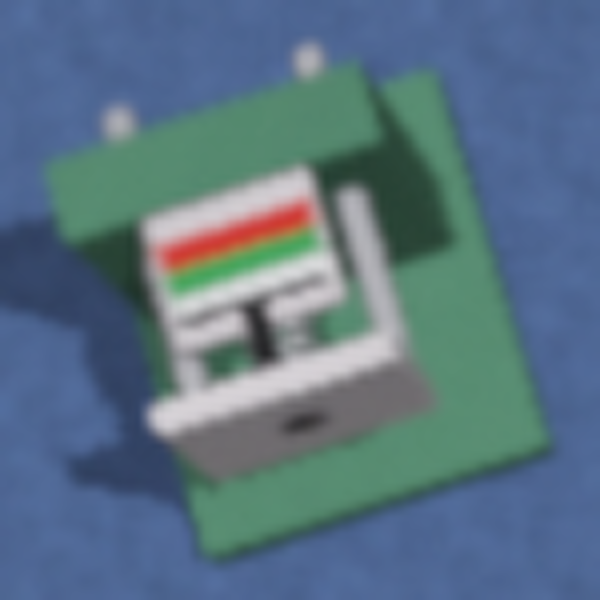

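View pics/s_hub.png

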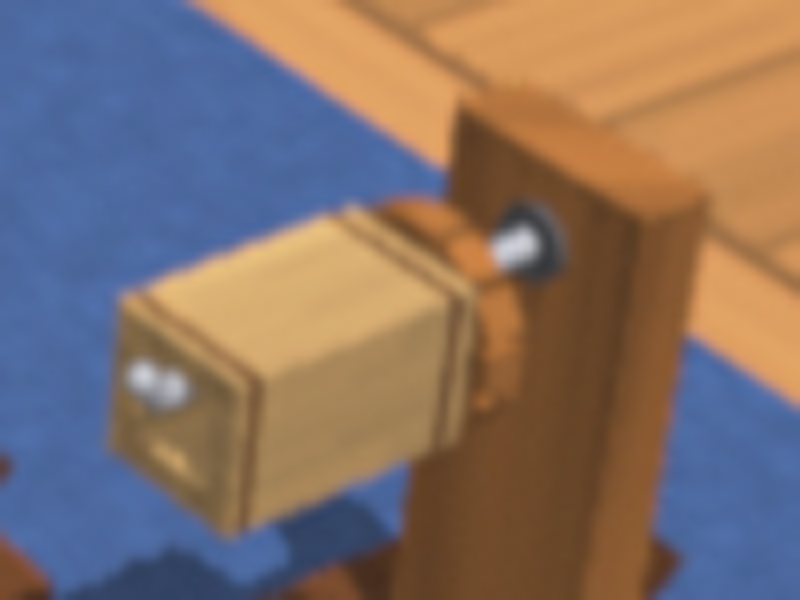

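View pics/s_fix.png

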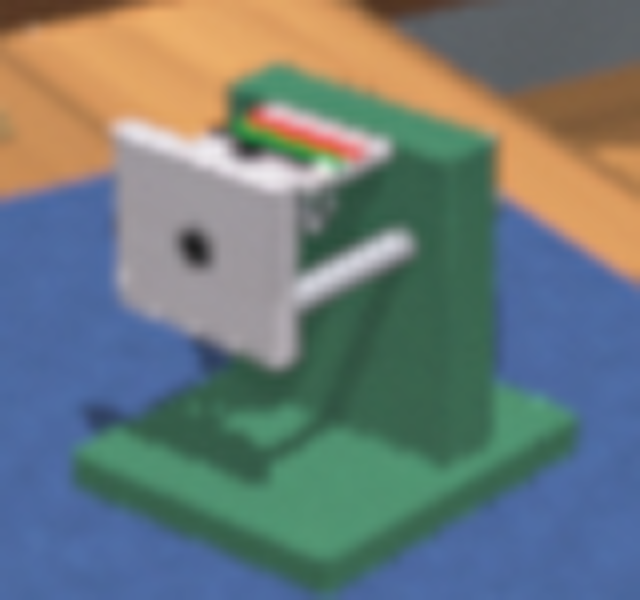

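```bash
cat > h.py <<'E'
import numpy as np, cv2
from cell import r
from scipy.optimize import least_squares
C={n:r.camera_params(n) for n in("top","side")}
def proj(n,P):
    c=C[n];return cv2.projectPoints(np.asarray(P,float).reshape(-1,1,3),c['rvec'],c['tvec'],c['mtx'],c['distortion'])[0][:,0]
def ray(n,uv,z):
    c=C[n];R=cv2.Rodrigues(c['rvec'])[0];u=cv2.undistortPoints(np.array([[uv]],float),c['mtx'],c['distortion'])[0,0]
    d=R.T@np.array([u[0],u[1],1]);o=-R.T@c['tvec'].ravel();return o+d*(z-o[2])/d[2]
def tr(p,P):
    P=np.asarray(P,float);c,s=np.cos(p[2]),np.sin(p[2])
    return np.c_[p[0]+c*P[:,0]-s*P[:,1],p[1]+s*P[:,0]+c*P[:,1],P[:,2]]
def fit(obs,p0,nextra=0,z=False):
    def f(p):
        out=[]
        for n,pts,uv in obs:
            pp=pts(p) if callable(pts) else pts
            out.append((proj(n,tr(p,pp))-uv).ravel())
        return np.concatenate(out)
    s=least_squares(f,p0,loss='soft_l1');return s.x,f(s.x).reshape(-1,2)
def px(off,L,k=8): return (np.array(L,float)+.5)/k-.5+np.array(off)
E
python3 - <<'E'
from h import *
m=.001
H=np.array([[33,23,183],[33,-23,183],[-45,-23,183],[-45,23,183],[78,35,195],[78,-35,195]])*m
ut=px((375,160),[(290,292),(445,290),(460,532),(299,530),(247,140),(474,137)])
S=np.array([[-45,23,183],[-45,-23,183],[-45,-23,137],[-45,23,137],[33,-23,183],[33,23,183],[78,-35,195],[78,35,195]])*m
us=px((350,225),[(120,297),(262,378),(235,535),(110,450),(478,292),(350,208),(645,222),(460,100)])
g=ray("top",(421,211),.183);print(g)
for o in ([("top",H,ut)],[("side",S,us)],[("top",H,ut),("side",S,us)]):
    p,e=fit(o,[g[0],g[1],0]);print("stand",p.round(4));print(e.round(1).tolist())
F=lambda p:np.array([[45,40,155],[45,-40,155],[45,-40,85],[45,40,85],[120,p[3]*1000,145],[120,-p[3]*1000,145]])*m
ft=px((180,155),[(160,432),(405,360),(440,403),(212,485),(65,240),(380,148)])
G=np.array([[45,40,155],[45,0,120],[45,-40,155],[45,-40,85],[45,40,85]])*m
fs=px((250,160),[(116,125),(194,247),(280,194),(280,366),(120,293)])
g=ray("top",(218,208),.12)
for o in ([("top",F,ft)],[("side",G,fs)],[("top",F,ft),("side",G,fs)]):
    p,e=fit(o,[g[0],g[1],0.2,.05]);print("fix",p.round(4));print(e.round(1).tolist())
for n,uv,z in (("spare",(322,280),.09),("tub",(498,259),.1),("cup",(164,241),.085),("small top",(358,218),.14)):print(n,ray("top",uv,z).round(3))
E
```

```text
[ 0.60378517 -0.25053782  0.183     ]
stand [ 0.6099 -0.2506  0.0249]
[[0.1, -0.2], [-0.9, -0.4], [-0.7, 0.2], [0.8, 0.9], [0.4, -0.1], [0.2, -0.3]]
stand [ 0.6108 -0.2514  0.0402]
[[0.3, 0.2], [-2.0, 1.2], [-0.6, 0.6], [0.0, -0.2], [0.5, -0.5], [0.6, -0.3], [0.8, -0.7], [-0.7, -0.4]]
stand [ 0.6104 -0.2513  0.034 ]
[[0.2, -0.4], [-0.7, -0.7], [-0.3, -0.1], [1.2, 0.8], [0.4, -0.1], [0.1, -0.6], [0.1, 0.1], [-2.3, 1.2], [-0.9, 0.6], [-0.2, -0.3], [0.3, -0.4], [0.5, -0.2], [0.7, -0.6], [-0.6, -0.3]]
fix [0.5864 0.2549 0.3141 0.0535]
[[-0.2, 0.4], [-1.1, -0.2], [0.1, 0.9], [0.5, -0.4], [0.4, 0.2], [0.1, -0.9]]
fix [0.5877 0.2575 0.2947 0.05  ]
[[-0.2, -0.0], [0.4, -0.2], [-0.4, -0.8], [-0.0, 0.1], [0.3, 0.9]]
fix [0.5867 0.2552 0.312  0.0536]
[[-0.3, 0.2], [-1.1, -0.3], [0.1, 0.8], [0.5, -0.5], [0.4, 0.0], [0.1, -1.0], [-0.4, 0.3], [0.3, 0.1], [-0.4, -0.6], [0.0, 0.4], [-0.0, 1.3]]
spare [ 0.441 -0.006  0.09 ]
tub [ 0.494 -0.469  0.1  ]
cup [0.545 0.421 0.085]
small top [ 0.595 -0.098  0.14 ]
```

```bash
cat >> h.py <<'E'
from scipy.spatial.transform import Rotation as Ro
ST=[.6102,-.2512,.03]; FX=[.5867,.2554,.31]
def tool():
    s=r.get_state();q=s['eef_rot'];return s,np.array(s['position']),Ro.from_quat([q[1],q[2],q[3],q[0]])
def down(yaw,sg=1): # tool y down, tool z = sg*(y axis of yaw frame)
    z=sg*np.array([-np.sin(yaw),np.cos(yaw),0]);y=np.array([0,0,-1.]);x=np.cross(y,z)
    return Ro.from_matrix(np.c_[x,y,z])
def delta(pos,R):
    s,p,R0=tool();return (R0.inv()*R).as_rotvec(), R.inv().apply(np.array(pos)-p)*100
E
python3 - <<'E'
from h import *
s,p,R=tool();print(R.as_matrix().round(3))
for sg in(1,-1):
    print(sg,*[x.round(4) for x in delta([ST[0],ST[1],.30],down(ST[2],sg))], down(ST[2],sg).as_matrix().round(2).tolist())
E
```

```text
[[ 0.971 -0.     0.24 ]
 [-0.24  -0.001  0.971]
 [-0.    -1.    -0.001]]
1 [ 9.000e-04 -2.728e-01 -2.000e-04] [ 42.0575  -8.1904 -91.928 ] [[1.0, 0.0, -0.03], [0.03, 0.0, 1.0], [0.0, -1.0, 0.0]]
-1 [3.0000e-04 2.8688e+00 1.2000e-03] [-42.0575  -8.1904  91.928 ] [[-1.0, 0.0, 0.03], [-0.03, 0.0, -1.0], [0.0, -1.0, 0.0]]
```

Call:
servo_tool([
  [[0,-0.137,0],[0,-4,0],1],
  [[0,-0.136,0],[0,-4,0],1],
  [[0,0,0],[2,0,-4],1],
  [[0,0,0],[2,0,-4],1],
  [[0,0,0],[2,0,-4.2],1],
  [[0,0,0],[2,0,-4.2],1],
  [[0,0,0],[2,0,-4.2],1],
  [[0,0,0],[2,0,-4.2],1],
  [[0,0,0],[2,0,-4.2],1],
  [[0,0,0],[2,0,-4.2],1],
])

```text
time_s: 1.15
position: [0.3325, 0.3264, 0.2986]
eef_rot: [0.707, -0.707, -0.011, 0.011]
ft_force: [0.4, 0.2, 0.1]
width: 0.093
```

Call:
servo_tool([
  [[0,0,0],[2,0,-4.2],1],
  [[0,0,0],[2,0,-4.2],1],
  [[0,0,0],[2,0,-4.2],1],
  [[0,0,0],[2,0,-4.2],1],
  [[0,0,0],[1,0,-4.2],1],
  [[0,0,0],[1,0,-4.2],1],
  [[0,0,0],[1,0,-4.2],1],
  [[0,0,0],[1,0,-4.2],1],
  [[0,0,0],[0,0,0],1],
  [[0,0,0],[0,0,0],1],
])

```text
time_s: 2.15
position: [0.4623, -0.0047, 0.2984]
eef_rot: [0.707, -0.707, -0.01, 0.01]
ft_force: [-0.1, -0.3, -0.3]
width: 0.0931
```

```bash
python3 - <<'E'
from h import *
s,p,R=tool();print(s['time_s'],p,s['joint_pos'].round(3))
print(*[x.round(4) for x in delta([ST[0],ST[1],.30],down(ST[2],1))])
E
```

```text
2.15 [ 0.46232131 -0.00469571  0.29837491] [-0.065 -0.362  1.749  0.     1.755 -1.664]
[-0.0003 -0.002  -0.0006] [ 14.0418  -0.1625 -25.0829]
```

Call:
servo_tool([
  [[0,0,0],[1,0,-4],1],
  [[0,0,0],[2,0,-4],1],
  [[0,0,0],[2,0,-4],1],
  [[0,0,0],[2,0,-4],1],
  [[0,0,0],[2,0,-4],1],
  [[0,0,0],[2,0,-4],1],
  [[0,0,0],[2,0,-1],1],
  [[0,0,0],[1,0,0],1],
  [[0,0,0],[0,0,0],1],
  [[0,0,0],[0,0,0],1],
])

```text
time_s: 3.15
position: [0.6097, -0.248, 0.2989]
eef_rot: [0.707, -0.707, -0.011, 0.011]
ft_force: [-0.5, 0.4, 1.2]
width: 0.0928
```

```bash
python3 - <<'E'
from h import *
s,p,R=tool();print(s['time_s'],p,s['joint_pos'].round(3))
print(*[x.round(4) for x in delta([ST[0],ST[1],.30],down(ST[2],1))])
np.savez("w1.npz",p=p,q=R.as_quat())
cv2.imwrite("pics/w1.png",r.snapshot("wrist")[:,:,::-1])
E
```

```text
3.15 [ 0.60974207 -0.24804145  0.29891753] [-0.425  0.07   1.362  0.     1.709 -2.028]
[-0.0001  0.002   0.    ] [ 0.0363 -0.1082 -0.3171]
```

View pics/w1.png

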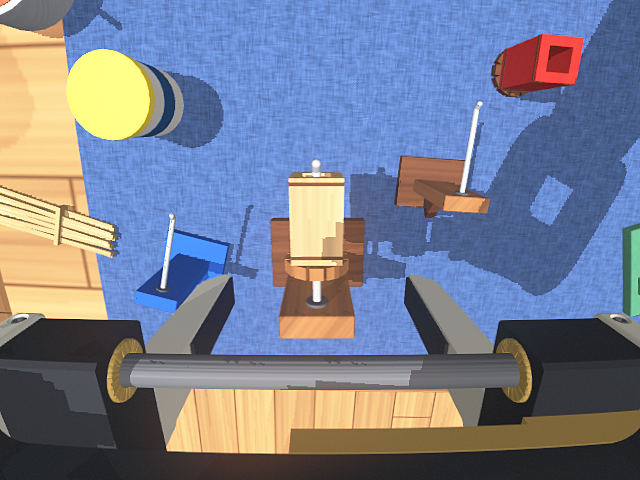

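The wrist view shows the hub top, with rear corners near (289,177) and (344,177), the board at (317,325), and clear space either side. I'll refine the pose from an enlarged crop.

```bash
python3 - <<'E'
import cv2
t=cv2.imread("pics/w1.png")
cv2.imwrite("pics/w1c.png",cv2.resize(t[150:350,262:372],None,fx=3,fy=3,interpolation=cv2.INTER_CUBIC)[:600])
E
```

```text
(no output)
```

View pics/w1c.png

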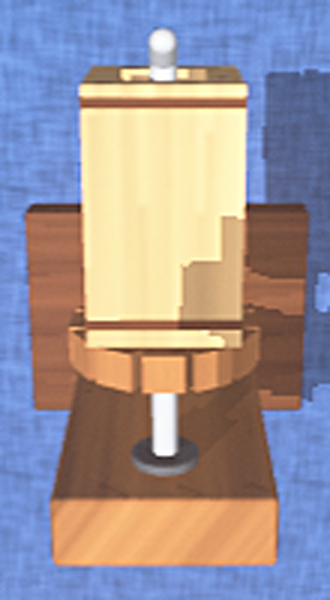

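```bash
cat >> h.py <<'E'
W=r.camera_params("wrist")
def wcam(p,q):
    T=np.eye(4);T[:3,:3]=Ro.from_quat(q).as_matrix();T[:3,3]=p
    M=np.linalg.inv(T@W['mount']);C["wrist"]=dict(rvec=cv2.Rodrigues(M[:3,:3])[0],tvec=M[:3,3],mtx=W['mtx'],distortion=W['distortion'])
E
python3 - <<'E'
from h import *
d=np.load("w1.npz");wcam(d['p'],d['q'])
P=np.array([[-45,-23,183],[-45,23,183],[33,-23,183],[33,23,183],[78,-35,195],[78,35,195],[-56,0,176]])*.001
u=px((262,150),[(79,84),(248,84),(85,348),(243,346),(52,500),(276,498),(163,38)],3)
p,e=fit([("wrist",P,u)],ST);print(p.round(4),e.round(1).tolist())
E
```

```text
[ 0.6105 -0.2504  0.0347] [[0.4, 0.1], [-0.7, 0.0], [0.8, -0.8], [-0.6, -0.2], [-1.0, -0.4], [1.5, 0.1], [0.0, 1.2]]
```

Call:
servo_tool([
  [[0,0,0],[0.1,1,-0.2],1],
  [[0,0,0],[0,2,0],1],
  [[0,0,0],[0,2,0],1],
  [[0,0,0],[0,2,0],1],
  [[0,0,0],[0,2,0],1],
  [[0,0,0],[0,2,0],1],
  [[0,0,0],[0,2,0],1],
  [[0,0,0],[0,1.8,0],1],
  [[0,0,0],[0,1,0],1],
  [[0,0,0],[0,0,0],1],
])

```text
time_s: 4.2
position: [0.6103, -0.2513, 0.1391]
eef_rot: [0.707, -0.707, -0.01, 0.011]
ft_force: [-0.5, 0.5, -0.0]
width: 0.093
```

```bash
python3 - <<'E'
from h import *
s,p,R=tool();print(s['time_s'],p,s['ft_force'])
print(*[x.round(4) for x in delta([.6105,-.2507,.141],down(.033,1))])
cv2.imwrite("pics/w2.png",r.snapshot("wrist")[:,:,::-1])
E
```

```text
4.2 [ 0.61026808 -0.25131376  0.13912036] [-0.53778352  0.45869395 -0.02805823]
[-0.0009 -0.0027 -0.0018] [ 0.0252 -0.188   0.0606]
```

View pics/w2.png

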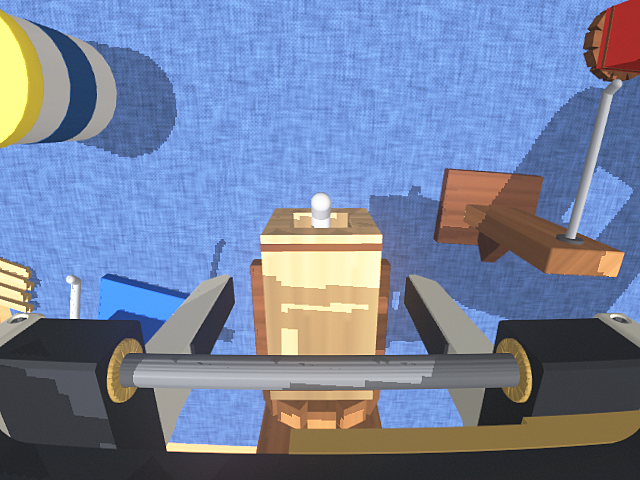

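The hub sits midway between the fingers: its edges are at columns 261 and 383, and the pads at 233 and 405. Closing.

Call:
servo_tool([
  [[0,-0.003,0],[0,-0.15,0.05],0.6],
  [[0,0,0],[0,0,0],0.5],
  [[0,0,0],[0,0,0],0.4],
  [[0,0,0],[0,0,0],0.3],
  [[0,0,0],[0,0,0],0.2],
  [[0,0,0],[0,0,0],0],
  [[0,0,0],[0,0,0],0],
  [[0,0,0],[0,0,0],0],
  [[0,0,0],[0,0,0],0],
  [[0,0,0],[0,0,0],0],
], squeeze=45)

```text
time_s: 5.25
position: [0.6109, -0.2511, 0.1421]
eef_rot: [0.707, -0.707, -0.012, 0.012]
ft_force: [-0.1, 0.4, 0.3]
width: 0.0457
```

```bash
python3 - <<'E'
from h import *
s,p,R=tool();print(s['time_s'],p,s['ft_force'],s['width'],s['ft_torque'])
E
```

```text
5.25 [ 0.6108555  -0.25114855  0.14212784] [-0.13967533  0.42510487  0.25339797] 0.0456629334843322 [ 0.07652806  0.06411386 -0.01279851]
```

Gripped at 45.7 mm. Lift 12 mm in small steps.

Call:
servo_tool([
  [[0,0,0],[0,-0.3,0],0],
  [[0,0,0],[0,-0.3,0],0],
  [[0,0,0],[0,-0.3,0],0],
  [[0,0,0],[0,-0.3,0],0],
  [[0,0,0],[0,0,0],0],
  [[0,0,0],[0,0,0],0],
])

```text
time_s: 5.85
position: [0.6109, -0.2511, 0.1542]
eef_rot: [-0.707, 0.707, 0.012, -0.012]
ft_force: [0.7, -0.3, -1.5]
width: 0.0457
```

```bash
python3 - <<'E'
from h import *
s,p,R=tool();print(s['time_s'],p,s['ft_force'],s['width'],s['ft_torque'],R.as_matrix().round(3))
cv2.imwrite("pics/w3.png",r.snapshot("wrist")[:,:,::-1])
cv2.imwrite("pics/s3.png",cv2.resize(r.snapshot("side")[200:320,330:490,::-1],None,fx=5,fy=5,interpolation=cv2.INTER_CUBIC))
E
```

```text
5.85 [ 0.61087806 -0.25114023  0.15420102] [ 0.70472157 -0.26068869 -1.50632143] 0.045651103643252866 [ 0.01736855 -0.03516828  0.01503644] [[ 0.999  0.    -0.033]
 [ 0.033 -0.     0.999]
 [ 0.    -1.    -0.   ]]
```

View pics/w3.png

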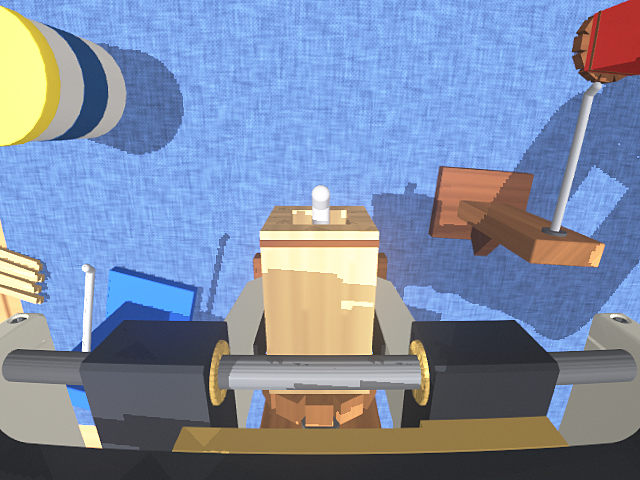

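View pics/s3.png

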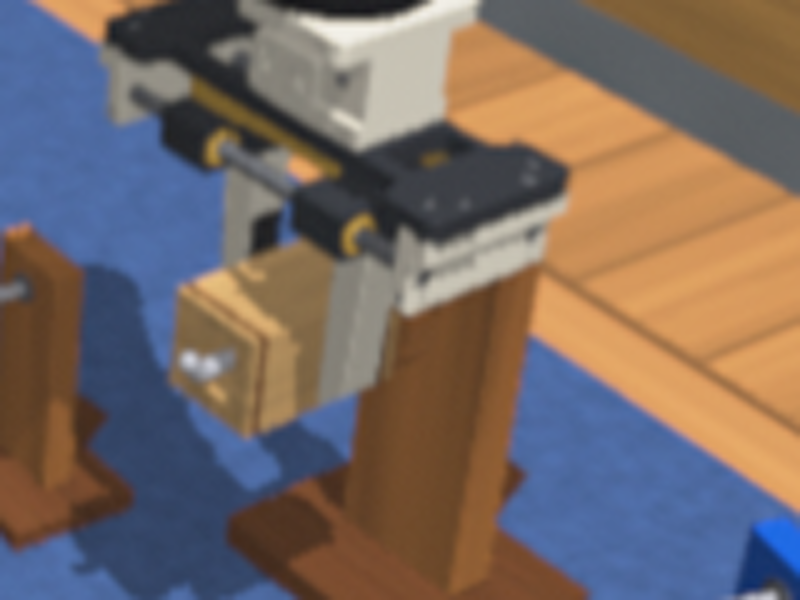

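The hub has lifted level: Fz is about −1.5 N, its weight, and the peg is mid-bore at (320,205). Drawing it out along −x.

Call:
servo_tool([
  [[0,0,0],[-0.5,0,0],0],
  [[0,0,0],[-1,0,0],0],
  [[0,0,0],[-1.5,0,0],0],
  [[0,0,0],[-1.5,0,0],0],
  [[0,0,0],[-1.5,0,0],0],
  [[0,0,0],[-1.5,0,0],0],
  [[0,0,0],[-1.5,0,0],0],
  [[0,0,0],[-1.5,0,0],0],
  [[0,0,0],[-1.5,0,0],0],
  [[0,0,0],[-1,0,0],0],
])

```text
time_s: 6.95
position: [0.4796, -0.2555, 0.1543]
eef_rot: [-0.707, 0.707, 0.012, -0.012]
ft_force: [-0.4, 0.0, -0.7]
width: 0.0457
```

Call:
servo_tool([
  [[0,0,0],[-1,0,0],0],
  [[0,0,0],[0,0,0],0],
  [[0,0,0],[0,0,0],0],
  [[0,0,0],[0,-1,0],0],
  [[0,0,0],[0,-2,0],0],
  [[0,0,0],[0,-2,0],0],
  [[0,0,0],[0,-2,0],0],
  [[0,0,0],[0,-1,0],0],
  [[0,0,0],[0,0,0],0],
])

```text
time_s: 7.85
position: [0.4716, -0.256, 0.2357]
eef_rot: [-0.707, 0.707, 0.012, -0.011]
ft_force: [-0.1, 0.4, -1.5]
width: 0.0456
```

```bash
python3 - <<'E'
from h import *
s,p,R=tool();print(s['time_s'],p,s['ft_force'],s['width'],s['ft_torque'],s['joint_pos'])
np.savez("w4.npz",p=p,q=R.as_quat())
cv2.imwrite("pics/w4.png",r.snapshot("wrist")[:,:,::-1])
yaw=.31;c,sn=np.cos(yaw),np.sin(yaw)
tgt=np.array([FX[0],FX[1],0])+(.045-.045-.05)*np.array([c,sn,0])
print(tgt,*[x.round(3) for x in delta([tgt[0],tgt[1],p[2]],down(.31))])
E
```

```text
7.85 [ 0.47159316 -0.25600387  0.2357057 ] [-0.09895057  0.42157696 -1.50817559] 0.045576486674403546 [-0.00326499 -0.02261896 -0.06184495] [-5.44874337e-01 -1.93100312e-01  1.71453460e+00 -2.74551341e-06
  1.61801146e+00 -2.14912819e+00]
[0.53908332 0.24014707 0.        ] [ 0.    -0.277  0.   ] [21.591 -0.142 45.164]
```

View pics/w4.png

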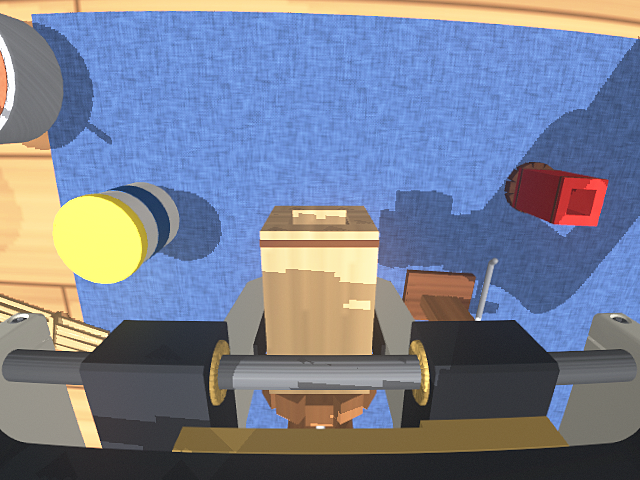

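Call:
servo_tool([
  [[0,-0.07,0],[0,0,0],0],
  [[0,-0.07,0],[0,0,0],0],
  [[0,-0.07,0],[0,0,0],0],
  [[0,-0.067,0],[0,0,0],0],
  [[0,0,0],[0.5,0,1],0],
  [[0,0,0],[1,0,2],0],
  [[0,0,0],[1.4,0,3],0],
  [[0,0,0],[1.4,0,3],0],
  [[0,0,0],[1.4,0,3],0],
  [[0,0,0],[1.4,0,3],0],
])

```text
time_s: 8.9
position: [0.4925, -0.0893, 0.2334]
eef_rot: [0.699, -0.699, -0.108, 0.109]
ft_force: [0.5, -0.0, -0.9]
width: 0.0458
```

Call:
servo_tool([
  [[0,0,0],[1.4,0,3],0],
  [[0,0,0],[1.4,0,3],0],
  [[0,0,0],[1.4,0,3],0],
  [[0,0,0],[1.4,0,3],0],
  [[0,0,0],[1.4,0,3],0],
  [[0,0,0],[1.4,0,3],0],
  [[0,0,0],[1.4,0,3],0],
  [[0,0,0],[1.4,0,3],0],
  [[0,0,0],[1.4,0,3],0],
  [[0,0,0],[1.4,0,2],0],
])

```text
time_s: 9.9
position: [0.5367, 0.2301, 0.2333]
eef_rot: [0.699, -0.699, -0.108, 0.109]
ft_force: [-0.0, -1.1, -0.5]
width: 0.0457
```

Call:
servo_tool([
  [[0,0,0],[0,0,1],0],
  [[0,0,0],[0,0,0],0],
  [[0,0,0],[0,0,0],0],
])

```text
time_s: 10.2
position: [0.5341, 0.2368, 0.2339]
eef_rot: [-0.699, 0.699, 0.109, -0.109]
ft_force: [-0.2, -1.0, -1.3]
width: 0.0457
```

```bash
python3 - <<'E'
from h import *
s,p,R=tool();print(s['time_s'],p,s['ft_force'],s['width'],s['ft_torque'],s['joint_pos'])
np.savez("w5.npz",p=p,q=R.as_quat())
cv2.imwrite("pics/w5.png",r.snapshot("wrist")[:,:,::-1])
t=r.snapshot("top");cv2.imwrite("pics/t5.png",t[:,:,::-1])
cv2.imwrite("pics/t5c.png",cv2.resize(t[150:250,175:275,::-1],None,fx=6,fy=6,interpolation=cv2.INTER_CUBIC))
yaw=.31;c,sn=np.cos(yaw),np.sin(yaw)
tgt=np.array([FX[0],FX[1],0])+(.045-.045-.05)*np.array([c,sn,0])
print(tgt,*[x.round(3) for x in delta([tgt[0],tgt[1],.102],down(.31))])
E
```

```text
10.2 [0.53405167 0.23675207 0.2338515 ] [-0.24469907 -0.95888603 -1.32969098] 0.04569583959276664 [0.01319788 0.0181504  0.00790346] [ 3.73719895e-01 -8.49408943e-02  1.62040020e+00 -2.04298397e-04
  1.60668024e+00 -1.50668117e+00]
[0.53908332 0.24014707 0.        ] [ 0.    -0.001  0.   ] [ 0.565 13.222  0.222]
```

View pics/w5.png

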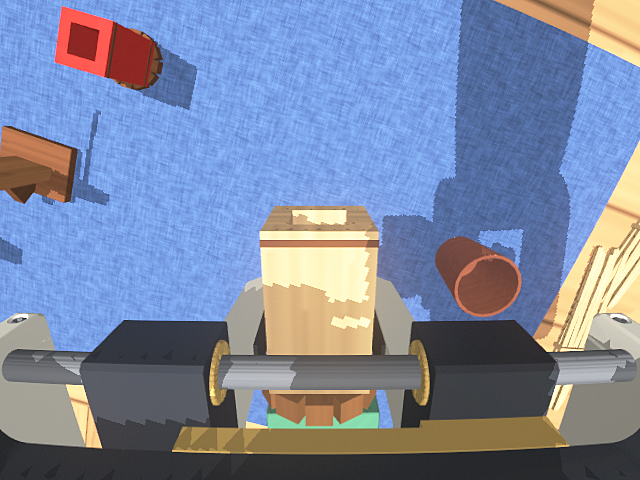

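View pics/t5c.png

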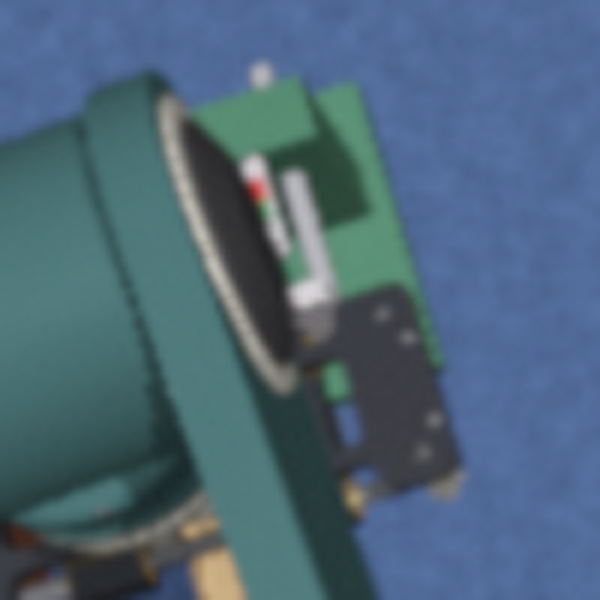

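Call:
servo_tool([
  [[0,0,0],[0.3,1,0.2],0],
  [[0,0,0],[0.2,1.6,0],0],
  [[0,0,0],[0,1.6,0],0],
  [[0,0,0],[0,1.6,0],0],
  [[0,0,0],[0,1.6,0],0],
  [[0,0,0],[0,1.6,0],0],
  [[0,0,0],[0,1.6,0],0],
  [[0,0,0],[0,1.6,0],0],
  [[0,0,0],[0,1,0],0],
  [[0,0,0],[0,0,0],0],
])

```text
time_s: 11.3
position: [0.5381, 0.2403, 0.1004]
eef_rot: [-0.698, 0.699, 0.109, -0.11]
ft_force: [-0.1, 0.6, -0.8]
width: 0.0456
```

```bash
python3 - <<'E'
from h import *
s,p,R=tool();print(s['time_s'],p,s['ft_force'],s['width'],s['ft_torque'],R.as_matrix().round(4))
t=r.snapshot("side");cv2.imwrite("pics/s6.png",t[:,:,::-1])
cv2.imwrite("pics/s6c.png",cv2.resize(t[145:245,240:340,::-1],None,fx=6,fy=6,interpolation=cv2.INTER_CUBIC))
yaw=.31;c,sn=np.cos(yaw),np.sin(yaw)
tgt=np.array([FX[0],FX[1],0])+(.045-.045-.05)*np.array([c,sn,0])
print(tgt,*[x.round(3) for x in delta([tgt[0],tgt[1],.102],down(.31))])
# predicted hub points in side image
hc=p+R.apply([0,-.0179,0]); 
P=[[x,y,z] for x in(-.045,) for y in(-.023,.023) for z in(-.023,.023)]+[[.033,-.023,-.023],[.033,-.023,.023]]
print(((proj("side",hc+R.apply([[a[0],-a[2],a[1]] for a in P]))-[240,145]+.5)*6-.5).round(0).tolist())
E
```

```text
11.3 [0.53808349 0.24034099 0.10040738] [-0.14183758  0.63895753 -0.75748124] 0.045584648683076136 [ 0.03624515  0.06222901 -0.03211582] [[ 9.522e-01 -2.000e-03 -3.053e-01]
 [ 3.053e-01 -8.000e-04  9.522e-01]
 [-2.200e-03 -1.000e+00 -2.000e-04]]
[0.53908332 0.24014707 0.        ] [ 0.     0.    -0.001] [ 0.042 -0.034 -0.052]
[[27.0, 443.0], [21.0, 351.0], [-43.0, 411.0], [-51.0, 320.0], [150.0, 382.0], [146.0, 292.0]]
```

View pics/s6c.png

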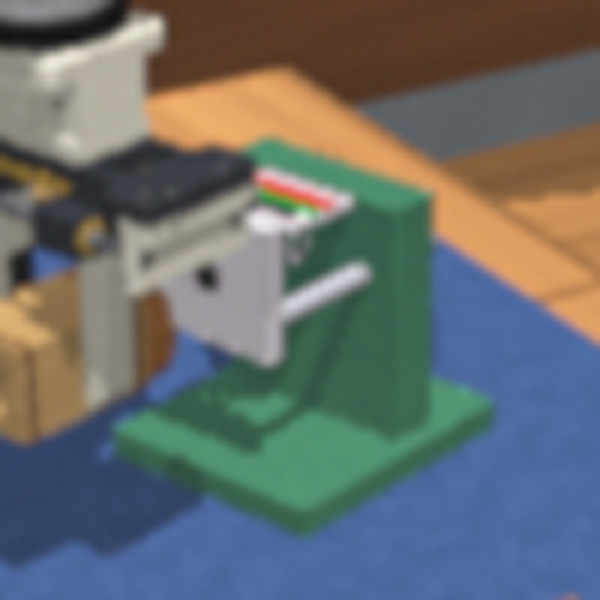

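Hub pose in the side view agrees with prediction (rear-lower corner at about (30,440) in the crop against a predicted (27,443)), and the black spot is visible at (207,275). Approaching.

Call:
servo_tool([
  [[0,0,0],[0.5,0,0],0],
  [[0,0,0],[0.7,0,0],0],
  [[0,0,0],[0.7,0,0],0],
  [[0,0,0],[0.7,0,0],0],
  [[0,0,0],[0.7,0,0],0],
  [[0,0,0],[0.6,0,0],0],
  [[0,0,0],[0.3,0,0],0],
  [[0,0,0],[0,0,0],0],
  [[0,0,0],[0,0,0],0],
])

```text
time_s: 12.25
position: [0.5786, 0.2534, 0.1021]
eef_rot: [-0.699, 0.699, 0.109, -0.109]
ft_force: [0.7, -0.3, -0.8]
width: 0.046
```

```bash
python3 - <<'E'
from h import *
s,p,R=tool();print(s['time_s'],p,s['ft_force'],s['ft_torque'])
t=r.snapshot("side");cv2.imwrite("pics/s7.png",t[:,:,::-1])
cv2.imwrite("pics/s7c.png",cv2.resize(t[145:245,240:340,::-1],None,fx=6,fy=6,interpolation=cv2.INTER_CUBIC))
t=r.snapshot("top")
cv2.imwrite("pics/t7c.png",cv2.resize(t[150:250,175:275,::-1],None,fx=6,fy=6,interpolation=cv2.INTER_CUBIC))
c,sn=np.cos(FX[2]),np.sin(FX[2]);hc=p+R.apply([0,-.0179,0]);d=hc[:2]-FX[:2];print("hub in fix",d@[c,sn],d@[-sn,c],hc[2])
E
```

```text
12.25 [0.57856402 0.2533572  0.10209518] [ 0.7152832  -0.32593778 -0.76761956] [ 0.01560701 -0.03065433  0.025558  ]
hub in fix -0.008368139079536988 0.0005368674969897049 0.11999517491939315
```

View pics/s7c.png

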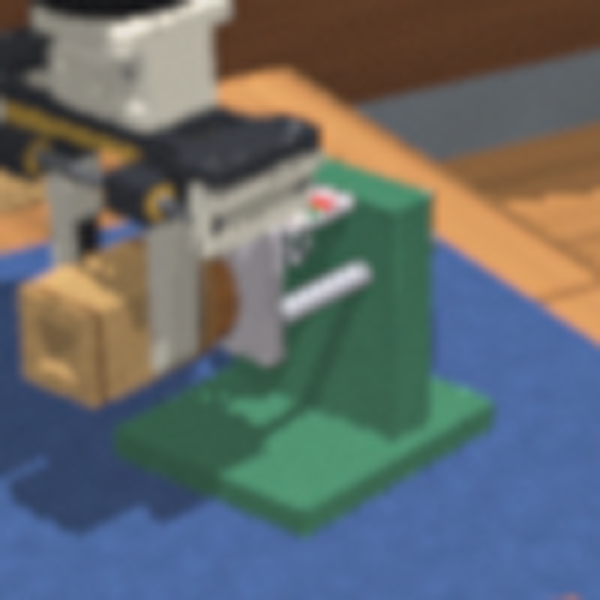

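View pics/t7c.png

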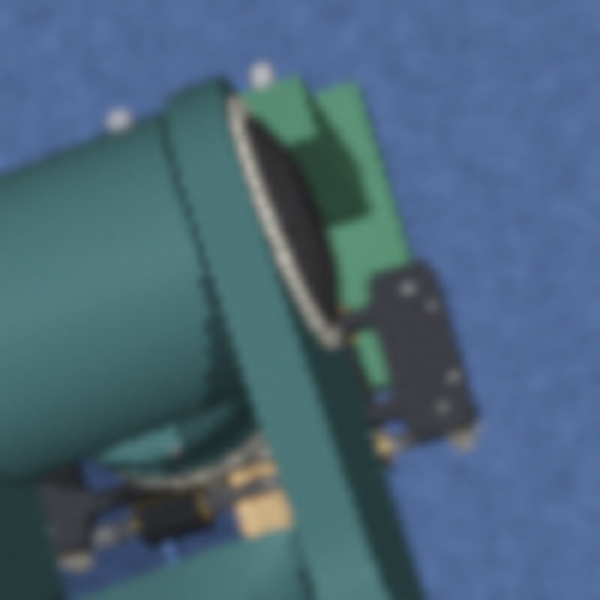

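Call:
servo_tool([
  [[0,0,0],[0.3,0,0],0],
  [[0,0,0],[0.3,0,0],0],
  [[0,0,0],[0.3,0,0],0],
  [[0,0,0],[0.3,0,0],0],
  [[0,0,0],[0.2,0,0],0],
  [[0,0,0],[0,0,0],0],
  [[0,0,0],[0,0,0],0],
  [[0,0,0],[0,0,0],0],
])

```text
time_s: 13.15
position: [0.5919, 0.2576, 0.1021]
eef_rot: [-0.699, 0.699, 0.109, -0.109]
ft_force: [-2.9, -2.2, 0.6]
width: 0.0456
```

```bash
cat > q.py <<'E'
from h import *
s,p,R=tool();x=R.apply([1,0,0]);print(s['time_s'],p,s['ft_force'],"along",s['ft_force']@x,s['ft_torque'],s['width'])
c,sn=np.cos(FX[2]),np.sin(FX[2]);hc=p+R.apply([0,-.0179,0]);d=hc[:2]-FX[:2];print("hub in fix",d@[c,sn],d@[-sn,c],hc[2], R.as_matrix()[:,0])
E
python3 q.py
```

```text
13.15 [0.59185611 0.25761665 0.10209848] [-2.92587531 -2.22109491  0.63506971] along -3.464459262614144 [-0.05718386  0.48902074  0.06506924] 0.04558369350359386
hub in fix 0.005590555568823214 0.0005386608872483851 0.11999847492185103 [ 9.52247756e-01  3.05326319e-01 -2.24118625e-04]
```

Contact where predicted (about 3.5 N after about 5 mm). Pushing 10 mm more, gently.

Call:
servo_tool([
  [[0,0,0],[0.2,0,0],0],
  [[0,0,0],[0.2,0,0],0],
  [[0,0,0],[0.2,0,0],0],
  [[0,0,0],[0.2,0,0],0],
  [[0,0,0],[0.1,0,0],0],
  [[0,0,0],[0,0,0],0],
  [[0,0,0],[0,0,0],0],
  [[0,0,0],[0,0,0],0],
])

```text
time_s: 13.95
position: [0.6001, 0.2603, 0.1022]
eef_rot: [-0.699, 0.699, 0.109, -0.11]
ft_force: [-8.2, -3.2, 3.4]
width: 0.046
```

```bash
python3 q.py; python3 - <<'E'
from h import *
t=r.snapshot("side")
cv2.imwrite("pics/s8c.png",cv2.resize(t[155:230,240:340,::-1],None,fx=8,fy=8,interpolation=cv2.INTER_CUBIC))
cv2.imwrite("pics/w8.png",r.snapshot("wrist")[:,:,::-1])
for i in range(4):
    r.snapshot("top");s,p,R=tool();print(s['ft_force']@R.apply([1,0,0]))
E
```

```text
13.95 [0.60013655 0.26033333 0.10219159] [-8.23422121 -3.19696173  3.42629567] along -8.821242956586866 [-0.24929372  1.37696479  0.2329593 ] 0.045960768699665915
hub in fix 0.014322238689977106 0.0005982753919783531 0.12009158176201233 [ 0.95221533  0.30542522 -0.00118453]
-8.990139282414793
-8.574422455033794
-9.157264744622331
-9.064321688102925
```

View pics/s8c.png

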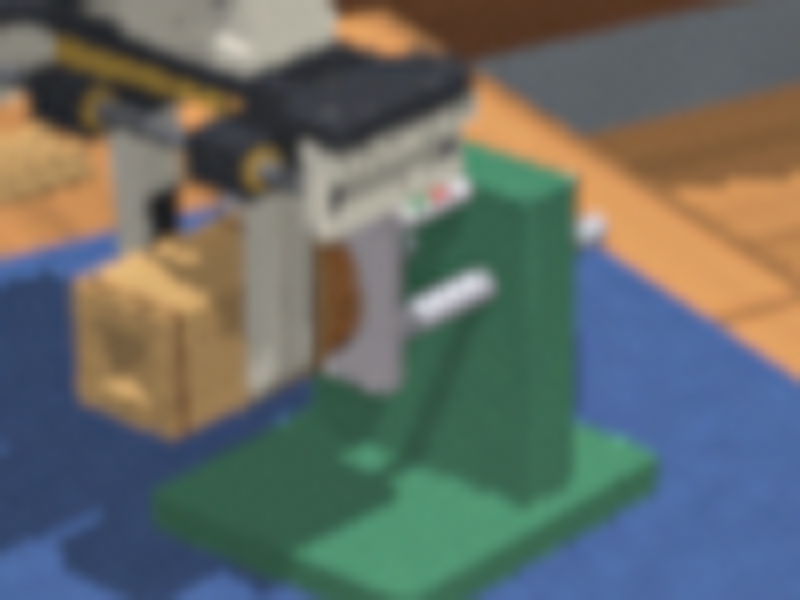

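View pics/w8.png

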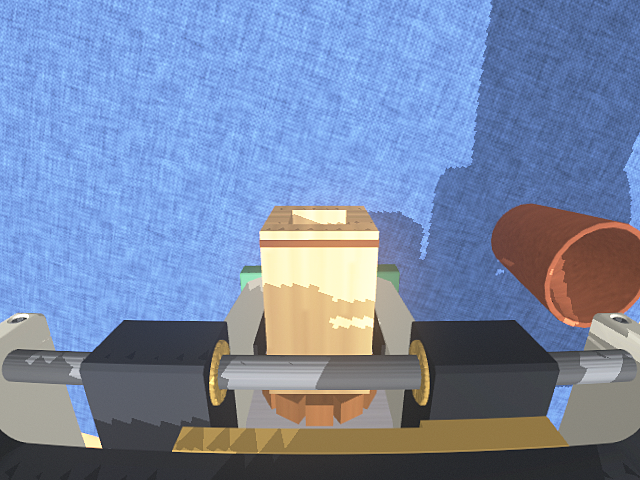

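Force is 9 N and steady (about 13 mm of travel), with the hub seated the same in the fingers as before. Nudging 2 mm more to mid-green, then holding.

Call:
servo_tool([
  [[0,0,0],[0.1,0,0],0],
  [[0,0,0],[0.1,0,0],0],
  [[0,0,0],[0,0,0],0],
  [[0,0,0],[0,0,0],0],
  [[0,0,0],[0,0,0],0],
  [[0,0,0],[0,0,0],0],
  [[0,0,0],[0,0,0],0],
  [[0,0,0],[0,0,0],0],
  [[0,0,0],[0,0,0],0],
  [[0,0,0],[0,0,0],0],
])

```text
time_s: 15.25
position: [0.6019, 0.2609, 0.1021]
eef_rot: [-0.699, 0.699, 0.109, -0.11]
ft_force: [-9.9, -2.8, 3.3]
width: 0.0459
```

Call:
servo_tool([
  [[0,0,0],[0,0,0],0],
  [[0,0,0],[0,0,0],0],
  [[0,0,0],[0,0,0],0],
  [[0,0,0],[0,0,0],0],
  [[0,0,0],[0,0,0],0],
  [[0,0,0],[0,0,0],0],
  [[0,0,0],[0,0,0],0],
  [[0,0,0],[0,0,0],0],
  [[0,0,0],[0,0,0],0],
  [[0,0,0],[0,0,0],0],
])

```text
time_s: 16.25
position: [0.6019, 0.2609, 0.1021]
eef_rot: [-0.699, 0.699, 0.109, -0.11]
ft_force: [-11.0, -2.4, 4.3]
width: 0.0455
```

Call:
servo_tool([
  [[0,0,0],[0,0,0],0],
  [[0,0,0],[0,0,0],0],
  [[0,0,0],[0,0,0],0],
  [[0,0,0],[0,0,0],0],
  [[0,0,0],[0,0,0],0],
  [[0,0,0],[0,0,0],0],
  [[0,0,0],[0,0,0],0],
  [[0,0,0],[0,0,0],0],
  [[0,0,0],[0,0,0],0],
  [[0,0,0],[0,0,0],0],
])

```text
time_s: 17.25
position: [0.6019, 0.2609, 0.1022]
eef_rot: [-0.699, 0.699, 0.109, -0.11]
ft_force: [-10.4, -2.3, 3.6]
width: 0.046
```

```bash
python3 q.py; python3 - <<'E'
from h import *
t=r.snapshot("side")
cv2.imwrite("pics/s9c.png",cv2.resize(t[155:230,250:330,::-1],None,fx=8,fy=8,interpolation=cv2.INTER_CUBIC))
# pred pointer/plate bottom right corner vs travel in crop px
for tr_ in (0,.01,.015,.02):
    P=tr(FX,[[.045+tr_,-.04,.085],[.055+tr_,-.04,.085]]);print(tr_,((proj("side",P)-[250,155]+.5)*8-.5).round(0).tolist())
for i in range(3):
    r.snapshot("wrist");s,p,R=tool();print(s['ft_force'],s['ft_force']@R.apply([1,0,0]))
E
```

```text
17.25 [0.60190332 0.26094858 0.10216353] [-10.36820537  -2.32248989   3.61645532] along -10.587498960761607 [-0.26264985  1.50447265  0.36145985] 0.04604016929735769
hub in fix 0.01619827965954289 0.0006441080211827847 0.1200635101072441 [ 0.95219473  0.305488   -0.00150856]
0 [[280.0, 409.0], [299.0, 399.0]]
0.01 [[299.0, 399.0], [318.0, 390.0]]
0.015 [[308.0, 394.0], [327.0, 385.0]]
0.02 [[318.0, 390.0], [336.0, 380.0]]
[-10.59015041  -3.04372077   4.92340654] -11.021394782513864
[-10.1741547   -2.39325618   3.22250898] -10.42384014678831
[-9.84387137 -2.7375863   2.90820464] -10.214178564749664
```

View pics/s9c.png

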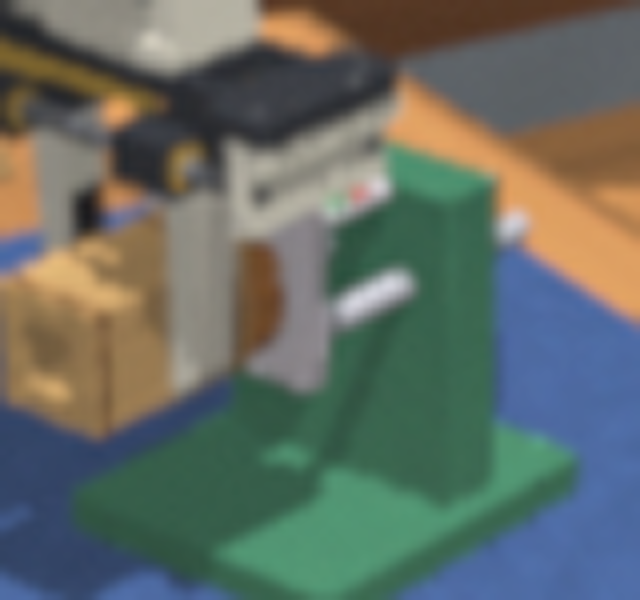

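The side view puts the plate's lower corner at about (308,393), against a predicted (308,394) for 15 mm of travel, and the force holds at about 10.5 N. Handing in.

```bash
python3 - <<'E'
from cell import r
print(r.hand_in())
E
```

```text
the job is handed in; nothing more can be done
None
```

I took the hub off the larger brown stand and pressed its notched end onto the middle of the sprung plate. I handed the job in with the hub still gripped there. The hand-in reports no verdict.

- **Lift and carry:** I gripped the hub from above by its sides at 45 N, raised it 12 mm and drew it out about 140 mm along the peg before carrying it over.
- **Press:** it was held still for about 3 s before hand-in, at about 17.5 s on the clock. The force along the pressing direction read about 10.2–11.0 N, against the 10.5 N aimed for.
- **Plate travel:** the plate's lower corner in the side view matched the position expected for 15 mm of travel. The pointer itself was hidden behind the gripper, so I judged the green from this and the force, not from the scale.
- **Alignment:** my fitted poses put the hub about 0.6 mm off the plate's middle sideways, at 120 mm height. The fits put it square within about 0.02 rad.
- **Unexplained reading:** the wrist also showed about 3–5 N upward while pressing, probably friction at the plate. The total stayed near 11.5 N, inside the 5–17 N limit, and the hub did not slip in the fingers.
- **Bystanders:** the path kept clear of the spare hub, tub and cup, and none of the later views suggested contact. I did not measure their positions again at the end.

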